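Find the loose bolt on the cleaning stand and hold its cap open

ROBOT

A 7-joint arm with a two-finger parallel gripper is mounted at the origin on the work surface. World frame = base frame: x ahead of the robot, y to its left, z up, the work surface at z = 0. Lengths are in m, angles in rad, forces in N, time in s.
With the tool pointing down it reaches from about 0.425 to 0.875 m from the base axis. Payload 4.7 kg.
Tool frame: the origin (TCP) lies at the centre of the arm's flange, where the gripper is bolted on; the fingertips stand 182 mm ahead of it and the grasp point (between the pads) lies ahead of it (ctrl.hold_point_z is the z of the grasp point in the tool frame, in m); z points along the fingers, y is the direction in which the jaws open and shut (so a half turn about z gives the same grasp; the last joint's range is limited). The gripper opens to 87 mm and grips with 3 to 60 N. Pads are 19 mm wide; open, the fingers measure 117 mm over their backs; the gripper's body (75 mm by 190 mm) begins 51 mm behind the grasp point.
Start: joints at [-1.282, 0.321, -0.07, 1.45, 0.023, 1.371, -0.057], TCP at [0.176, 0.626, 0.405] pointing down, gripper open.
Joint ranges: [-2.86, 2.86], [-0.3, 2.09], [-1.38, 1.24], [0.06, 2.45], [-1.56, 4.7], [0.09, 2.05], [-2.69, 2.69]. Speed limits (rad/s): [2.57, 2.57, 3.14, 3.14, 3.14, 3.14, 3.14].

INTERFACE

Orientations are given as a rotation vector (axis times angle).
In Python, from bench import get_state, imaging, workorder, ctrl gives the robot as it stands.
- The arm moves only by the tool step_arm, never from a script. Its argument "increments" is a list of rows, each an object of numbers: "claw": the opening, from 0 (shut) to 1 (fully open); "tx", "ty", "tz": the shift along the tool's x, y, z in m; "spin": the turn about the tool's z in degrees. A call has 1 to 8 rows; each row is the pose to reach, as a shift and turn from the pose commanded when the call began, along the tool's axes at that moment; what a row does not reach only later rows make up. A row lasts 1/12 s, in which the tool goes at most 41.7 mm and 7.16 degrees, less where a joint would pass 70% of its speed; a pose out of reach is approached as far as the arm can. A call with a gripper value outside its range is refused whole. The fingers move at their own pace and stop on an object; "force" is the grip in N (left out, the last holds). Time passes only in rows, so rows that repeat a pose let the fingers close. It gives the time, the measured TCP pose, the force and the opening at its end, in the units of the state.
- get_state(): the state, without advancing time (a new reading comes with each control period).
- imaging.get_image(name): name is "scene" or "top" or "wrist"; returns the picture (420x560x3 uint8, blue, green, red); there is no depth.
- imaging.camera_params(name): a dict with "intrinsics" (3x3 intrinsics, pixels), "distortion" ([k1, k2, p1, p2, k3] as OpenCV has them; the pictures are not rectified), "camera_from_world" (4x4, takes a point from world to camera coordinates). Camera axes: x right, y down, z forward; pixel columns grow to the right and rows downward; lengths in m; the calibration is good to about 2 mm. A picture is of the moment at which its call begins: read the wrist's pose just before it. camera_params takes no time and is no camera call; for the wrist camera it gives the pose at the moment of the call.
- workorder.close_job(): hands the job in, once; it reports no verdict.
The state is a dict: "time": time; "joint_positions": joint angles; "qd": joint speeds; "joint_torque": joint torques, N m; "position": TCP position; "tool_rot": TCP orientation; "ft_force": force on the tool from outside, world axes, zero at the start; "torque": the same for the moment, N m; "grip_width": opening from 0.0 (shut) to 1.0 (fully open).
Only numpy, scipy, OpenCV 4.12 (cv2) and the standard library are available. Lean on these libraries where they do the work, as an engineer would, in place of code of your own. Each camera call takes 0.05 s, during which the arm holds its last target. There are 200 camera calls.

TASK

The cleaning stand rattles because one of its three bolts is loose. First lift the pot off the stand by its handle and set it down upright and wholly on the round cork mat beside it, then tap the brass bolt heads from above to find the loose one (it sinks and stays down, the others do not give), and with the gripper lift that bolt's hinged cap by its red post at least 45 degrees open. Finish while still holding the cap up; keep the other two caps shut, do not drop or tip the pot, and leave the bottle and the things in the tray alone.

Things in the scene. Friction and masses are not known exactly. Their poses are not given: they have to be found in the camera images.
- stand: Green cast base of the cleaning stand, fixed, 220 (x) x 270 (y) x 45 mm high, turned by up to 0.25 rad; origin under its centre, on the bench. In its frame the pot seat (aluminium disc, 100 mm across, top 57 mm up) is centred at x +60 mm; the three bolts stand in a row at x -90 mm (the edge nearest the robot) and y = +88 (left), 0 (middle), -88 mm (right).
- pot: Open steel parts pot, 88 mm across, wall 82 mm high, 0.3 to 0.5 kg, with a rigid arched handle over its mouth; starts standing on the pot seat, turned at random. Origin: centre of its underside; z up; the handle's arch lies in its y-z plane.
- pot_grip (a point): Middle of the black grip bar at the top of the pot's handle: a 13 mm thick round bar, 56 mm long along the pot's y, its axis 140 mm above the pot's underside and 58 mm above the rim. Same axes as the pot.
- mat: Round cork mat, 170 mm across, 5 mm thick, fixed to the bench to the left or to the right of the stand; origin at the centre of its underside.
- bolt_left (a joint): How far the left bolt has sunk, in m: 0 at the start for all three, at most 0.007. The loose bolt slides down 7 mm under about 2 N and stays down, the two tight ones do not give (under 1 mm at 20 N). Which is loose differs from run to run and cannot be seen.
- bolt_left_top (a point): Centre of the top of the left bolt's brass hexagon head (24 mm across, 10 mm high), 64 mm above the bench at the start.
- cap_left (a joint): Opening angle of the left bolt's hinged cap, rad: 0 lying shut, up to 1.2. A weak spring and its weight shut it again when let go (about 1 N at the post).
- cap_left_hinge (a point): Hinge centre of the left cap, 50 mm above the bench, 24 mm beyond its bolt (stand +x). Hinge line along y. The frame turns with the cap: x to the grip post, z up from its top; shut, axes as the stand. Aluminium flap, 63 mm from hinge to free end, 34 mm wide, the last 20 mm only 14 mm; its top 53 mm above the bench when shut. Opening swings the free end up and back towards the robot.
- cap_left_post (a point): Centre of the top of the red grip post at the free end of the left cap: 12 mm (x) x 14 mm (y), standing 34 mm above the flap, its top 87 mm above the bench when shut; from the hinge it lies 56 mm along the cap's x and 37 mm along its z. Same axes as the cap's hinge frame.
- bolt_middle (a joint): How far the middle bolt has sunk, in m: 0 at the start for all three, at most 0.007. The loose bolt slides down 7 mm under about 2 N and stays down, the two tight ones do not give (under 1 mm at 20 N). Which is loose differs from run to run and cannot be seen.
- bolt_middle_top (a point): Centre of the top of the middle bolt's brass hexagon head (24 mm across, 10 mm high), 64 mm above the bench at the start.
- cap_middle (a joint): Opening angle of the middle bolt's hinged cap, rad: 0 lying shut, up to 1.2. A weak spring and its weight shut it again when let go (about 1 N at the post).
- cap_middle_hinge (a point): Hinge centre of the middle cap, 50 mm above the bench, 24 mm beyond its bolt (stand +x). Hinge line along y. The frame turns with the cap: x to the grip post, z up from its top; shut, axes as the stand. Aluminium flap, 63 mm from hinge to free end, 34 mm wide, the last 20 mm only 14 mm; its top 53 mm above the bench when shut. Opening swings the free end up and back towards the robot.
- cap_middle_post (a point): Centre of the top of the red grip post at the free end of the middle cap: 12 mm (x) x 14 mm (y), standing 34 mm above the flap, its top 87 mm above the bench when shut; from the hinge it lies 56 mm along the cap's x and 37 mm along its z. Same axes as the cap's hinge frame.
- bolt_right (a joint): How far the right bolt has sunk, in m: 0 at the start for all three, at most 0.007. The loose bolt slides down 7 mm under about 2 N and stays down, the two tight ones do not give (under 1 mm at 20 N). Which is loose differs from run to run and cannot be seen.
- bolt_right_top (a point): Centre of the top of the right bolt's brass hexagon head (24 mm across, 10 mm high), 64 mm above the bench at the start.
- cap_right (a joint): Opening angle of the right bolt's hinged cap, rad: 0 lying shut, up to 1.2. A weak spring and its weight shut it again when let go (about 1 N at the post).
- cap_right_hinge (a point): Hinge centre of the right cap, 50 mm above the bench, 24 mm beyond its bolt (stand +x). Hinge line along y. The frame turns with the cap: x to the grip post, z up from its top; shut, axes as the stand. Aluminium flap, 63 mm from hinge to free end, 34 mm wide, the last 20 mm only 14 mm; its top 53 mm above the bench when shut. Opening swings the free end up and back towards the robot.
- cap_right_post (a point): Centre of the top of the red grip post at the free end of the right cap: 12 mm (x) x 14 mm (y), standing 34 mm above the flap, its top 87 mm above the bench when shut; from the hinge it lies 56 mm along the cap's x and 37 mm along its z. Same axes as the cap's hinge frame.
- tray: Wooden tray, 150 x 170 x 18 mm, fixed to the bench on the side of the stand where the mat is not; origin centre of underside.
- wheel: Brass clock wheel, 53 mm across, 12 mm high at the hub, loose in the tray: leave alone. Origin centre of underside.
- weight: Small brass clock weight, 32 mm across, 64 mm high, standing in the tray: leave alone. Origin centre of underside.
- bottle: Closed blue bottle, 48 mm across, 95 mm high, standing on the bench beyond the stand: leave alone. Origin centre of underside.
There are look-alikes about, which are no part of the job. Of the things like the mat, leave any that is green; of the rest the smaller one is meant. There is more than one size of the pot; the one meant has the size given above.

How it is judged:
On the way, in this order (a step that is already met when the one before it is completed fails the run):
1. the pot stands upright, at rest and released, wholly on the cork mat (horizontal distance between pot and mat below 0.045 m and height (world z) of pot below 0.012 m and angle between pot's own z axis and vertical below 0.08 rad and linear speed of pot below 0.03 m/s and contact force between the fingers and pot below 0.05 N), for 0.2 s.
2. the loose bolt has been tapped and has sunk (value of joint any of bolt_left, bolt_middle, bolt_right above 0.004 m), for 0.1 s.
At the end, for the whole second after the job is handed in: The pot stands upright (within 0.08 rad), still and released on the mat, its centre within 45 mm of the mat's centre; the loose bolt has sunk by more than 4 mm; the gripper holds that bolt's cap open by more than 0.7 rad, and the other two caps are shut (under 0.15 rad) (all of step 1 and ((value of joint bolt_left above 0.004 m and value of joint cap_left above 0.7 rad and contact force between the fingers and cap_left above 0.15 N and value of joint each of cap_middle, cap_right below 0.15 rad) or (value of joint bolt_middle above 0.004 m and value of joint cap_middle above 0.7 rad and contact force between the fingers and cap_middle above 0.15 N and value of joint each of cap_left, cap_right below 0.15 rad) or (value of joint bolt_right above 0.004 m and value of joint cap_right above 0.7 rad and contact force between the fingers and cap_right above 0.15 N and value of joint each of cap_left, cap_middle below 0.15 rad))); the arm keeps its last pose, push and grip.
It fails at once if a cap was opened whose bolt is not the one found loose ((value of joint cap_left above 0.3 rad and value of joint bolt_left below 0.004 m) or (value of joint cap_middle above 0.3 rad and value of joint bolt_middle below 0.004 m) or (value of joint cap_right above 0.3 rad and value of joint bolt_right below 0.004 m)).
It fails at once if the pot was tipped (angle between pot's own z axis and vertical above 0.6 rad).
It fails at once if the pot was dropped (contact force between the fingers and pot below 0.05 N and linear speed of pot above 0.55 m/s).
It fails at once if the bottle, or the wheel or weight in the tray, was moved by more than 30 mm (distance of any of wheel, weight, bottle from where it was at the start of the episode above 0.03 m).
It also fails if it takes over 72 s, if anything falls off the work surface, if the arm or the gripper's body presses on something with over 40 N, if the wrist force passes 120 N, or if a joint passes its speed limit or range.

## Working session

There is one attempt and no reset: what is moved stays moved. The work goes in short steps, Python scripts to look and compute and a tool call to move; the robot and the scene stay as the last step left them, time stands still between calls to the robot, and variables do not carry over. Pictures are saved under pics/ and viewed, on a budget of 10 in all, crops included, one or two more only if the job needs it, and the job is handed in when it is done.

Besides the shell and the picture viewer there is one more tool, called after ">>>" by a JSON object that holds its "op" and its "data", one argument or row to a line. step_arm: Moves the arm, as the interface text tells. Its arguments: {"type":"object","properties":{"increments":{"type":"array"},"force":{"type":"number"}},"required":["increments"]}

```bash
mkdir -p pics; ls; python3 - <<'E'
from bench import get_state, imaging, ctrl
import cv2, numpy as np
print(get_state()); print(ctrl.hold_point_z)
for n in ("scene","top","wrist"):
    im=imaging.get_image(n); cv2.imwrite(f"pics/{n}0.png",im)
    p=imaging.camera_params(n); print(n,np.round(p["intrinsics"],1).tolist(),p["distortion"],np.round(p["camera_from_world"],3).tolist())
E
```

```text
pics
{'time': 0.0, 'joint_positions': array([-1.28193974,  0.32184509, -0.07010529,  1.45167129,  0.02260258,
        1.37079676, -0.05691957]), 'qd': array([ 0.00050729,  0.00142068,  0.00087102, -0.00232314,  0.00013005,
        0.00108466,  0.00031152]), 'joint_torque': array([-1.57211758e-06, -4.91280127e+01, -4.03657313e-01, -3.12535536e+01,
       -6.36885781e-02,  4.37744055e-02,  1.92657567e-04]), 'position': array([0.17631862, 0.62541909, 0.40364886]), 'tool_rot': array([-4.30158576e-01, -3.11182954e+00,  3.02424842e-03]), 'ft_force': array([-0.52934447, -0.10670587,  0.14353174]), 'torque': array([ 0.1099335 ,  0.00581775, -0.04262164]), 'grip_width': 0.9966000204197605}
0.1635
scene [[467.1, 0.0, 273.8], [0.0, 467.1, 209.5], [0.0, 0.0, 1.0]] [-0.13186786  0.          0.          0.          0.        ] [[0.711, 0.703, -0.011, -0.405], [0.366, -0.384, -0.847, -0.071], [-0.6, 0.599, -0.531, 1.473], [0.0, 0.0, 0.0, 1.0]]
top [[486.5, 0.0, 287.4], [0.0, 486.5, 207.1], [0.0, 0.0, 1.0]] [-0.15713469  0.          0.          0.          0.        ] [[-0.019, -1.0, 0.02, 0.001], [-0.988, 0.016, -0.154, 0.564], [0.153, -0.023, -0.988, 1.383], [0.0, 0.0, 0.0, 1.0]]
wrist [[298.1, 0.0, 282.0], [0.0, 298.1, 216.0], [0.0, 0.0, 1.0]] [-0.01261315  0.          0.          0.          0.        ] [[0.272, 0.962, -0.001, -0.649], [0.926, -0.261, 0.272, -0.033], [0.261, -0.075, -0.962, 0.39], [0.0, 0.0, 0.0, 1.0]]
```

View pics/top0.png

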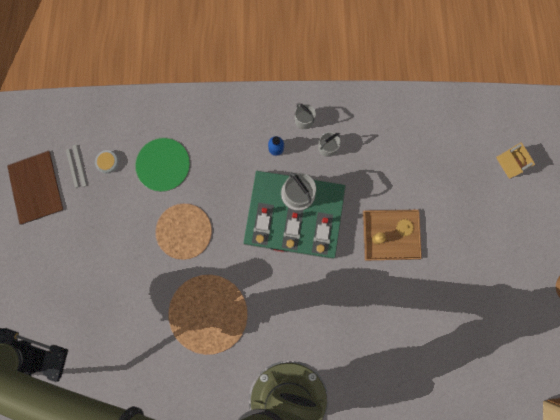

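View pics/scene0.png

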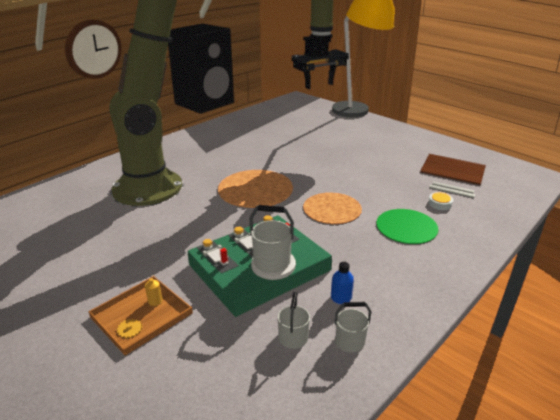

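```bash
cat > h.py <<'E'
import numpy as np, cv2
from scipy.spatial.transform import Rotation as R
from bench import get_state, imaging, ctrl
def ray(name,px,p=None):
    p=p or imaging.camera_params(name)
    u=cv2.undistortPoints(np.array([[px]],float),np.array(p["intrinsics"]),np.array(p["distortion"]))[0,0]
    T=np.array(p["camera_from_world"]); Rm=T[:3,:3].T; return -Rm@T[:3,3], Rm@np.r_[u,1]
def at_z(name,px,z,p=None):
    o,d=ray(name,px,p); return o+d*(z-o[2])/d[2]
def proj(name,P,p=None):
    p=p or imaging.camera_params(name); T=np.array(p["camera_from_world"])
    return cv2.projectPoints(np.array(P,float).reshape(-1,3),cv2.Rodrigues(T[:3,:3])[0],T[:3,3],np.array(p["intrinsics"]),np.array(p["distortion"]))[0][:,0]
def tool():
    s=get_state(); return s,np.array(s["position"]),R.from_rotvec(s["tool_rot"]).as_matrix()
E
python3 - <<'E'
import cv2
im=cv2.imread("pics/top0.png")
cv2.imwrite("pics/topc.png",cv2.resize(im[160:270,235:360],None,fx=6,fy=5.4*6/5.4,interpolation=cv2.INTER_CUBIC)[:600])
E
```

```text
(no output)
```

View pics/topc.png

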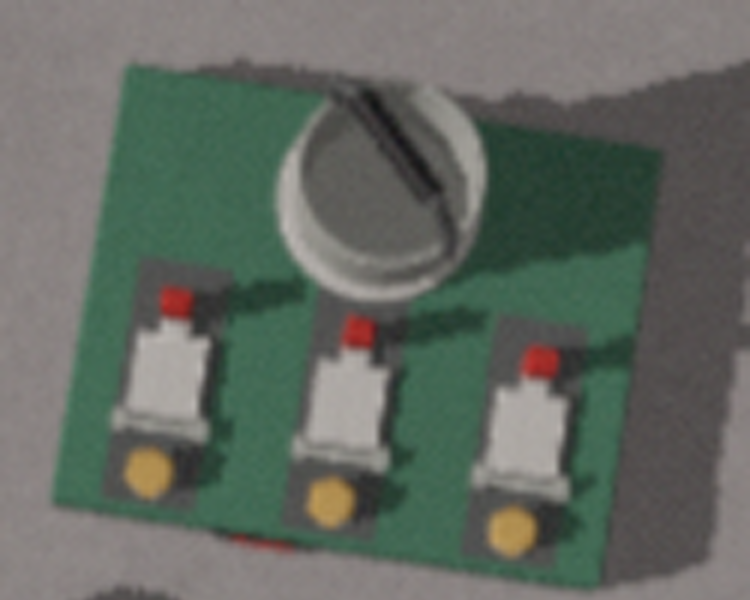

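```bash
cat > fit.py <<'E'
from h import *
from scipy.optimize import least_squares
f=lambda c:np.array(c,float)/6+np.array([235,160])-.4
p=imaging.camera_params("top")
obs=[];loc=[]
for i,(y,c) in enumerate(zip((.088,0,-.088),((149,472),(330,502),(512,531)))): loc.append((-.09,y,.064));obs.append(f(c))
for i,(y,c) in enumerate(zip((.088,0,-.088),((177,302),(359,334),(541,363)))): loc.append((-.01,y,.087));obs.append(f(c))
for l,c in (((.11,.135,.045),(130,65)),((.11,-.135,.045),(662,150)),((-.11,.135,.045),(53,505)),((-.11,-.135,.045),(600,588))): loc.append(l);obs.append(f(c))
obs=np.array(obs);loc=np.array(loc)
def W(q,l):
    c,s=np.cos(q[2]),np.sin(q[2]);l=np.atleast_2d(l)
    return np.c_[q[0]+c*l[:,0]-s*l[:,1],q[1]+s*l[:,0]+c*l[:,1],l[:,2]]
r=least_squares(lambda q:(proj("top",W(q,loc),p)-obs).ravel(),[.55,0,0])
print("stand",r.x);print(np.round(r.fun.reshape(-1,2),1).tolist())
np.set_printoptions(precision=4,suppress=True)
print(W(r.x,loc[:6]), "seat",W(r.x,[.06,0,.057]))
a,b=at_z("top",f((360,93)),.197,p),at_z("top",f((435,193)),.197,p)
print("bar",a,b,(a+b)/2,np.linalg.norm(a-b),np.arctan2(*(b-a)[1::-1]))
im=cv2.imread("pics/top0.png");hsv=cv2.cvtColor(im,cv2.COLOR_BGR2HSV)
m=cv2.inRange(hsv,(5,80,90),(18,255,255));m[:,:150]=0;m[:,250:]=0;m[:190]=0
for c in cv2.findContours(m,0,2)[0]:
    if cv2.contourArea(c)>500:
        P=np.array([at_z("top",q[0],.005,p)[:2] for q in c]);print("mat",cv2.minEnclosingCircle(P.astype(np.float32)),cv2.contourArea(P.astype(np.float32)), cv2.moments(P.astype(np.float32))['m10']/cv2.contourArea(P.astype(np.float32)),cv2.moments(P.astype(np.float32))['m01']/cv2.contourArea(P.astype(np.float32)))
s,t,Rt=tool();print(t,Rt)
E
python3 fit.py
```

```text
stand [ 0.54436319 -0.02916919 -0.17733923]
[[0.1, 0.3], [0.3, 0.2], [0.4, 0.2], [-0.2, 0.1], [0.1, -0.3], [0.4, -0.2], [-0.9, -0.3], [0.4, -0.0], [-0.8, -0.5], [0.1, 0.5]]
[[ 0.4713  0.0733  0.064 ]
 [ 0.4558 -0.0133  0.064 ]
 [ 0.4403 -0.0999  0.064 ]
 [ 0.55    0.0592  0.087 ]
 [ 0.5345 -0.0274  0.087 ]
 [ 0.519  -0.114   0.087 ]] seat [[ 0.6034 -0.0398  0.057 ]]
bar [ 0.6256 -0.0256  0.197 ] [ 0.5803 -0.0575  0.197 ] [ 0.603  -0.0416  0.197 ] 0.05540263715172729 -2.527866746418748
mat ((0.2562061548233032, 0.23155474662780762), 0.1173536404967308) 0.04155118755976944 0.25624491392181376 0.23180071120621557
mat ((0.5030040144920349, 0.3045797049999237), 0.08471228182315826) 0.02168056296551013 0.5030909379772804 0.3045056298182471
[0.1764 0.6255 0.4039] [[-0.9625  0.2713 -0.0003]
 [ 0.2713  0.9625 -0.0014]
 [-0.0001 -0.0015 -1.    ]]
```

>>> {"op": "step_arm", "data": {
  "increments": [
    {"tx": -0.59, "ty": -0.526, "tz": -0.03, "spin": 129, "claw": 1},
    {"tx": -0.59, "ty": -0.526, "tz": -0.03, "spin": 129, "claw": 1},
    {"tx": -0.59, "ty": -0.526, "tz": -0.03, "spin": 129, "claw": 1},
    {"tx": -0.59, "ty": -0.526, "tz": -0.03, "spin": 129, "claw": 1},
    {"tx": -0.59, "ty": -0.526, "tz": -0.03, "spin": 129, "claw": 1},
    {"tx": -0.59, "ty": -0.526, "tz": -0.03, "spin": 129, "claw": 1},
    {"tx": -0.59, "ty": -0.526, "tz": -0.03, "spin": 129, "claw": 1},
    {"tx": -0.59, "ty": -0.526, "tz": -0.03, "spin": 129, "claw": 1}
  ]
}}

```text
time: 0.82
position: [0.3562, 0.3427, 0.4174]
tool_rot: [-1.877, -2.519, -0.0]
ft_force: [0.4, 0.4, 0.8]
grip_width: 0.998
```

```bash
cat > go.py <<'E'
# usage: go.py x y z_grasp yaw_of_tool_y_deg
import sys
from h import *
x,y,z,w=map(float,sys.argv[1:5]); s,t,Rt=tool()
d=Rt.T@(np.array([x,y,z+ctrl.hold_point_z])-t)
cur=np.degrees(np.arctan2(Rt[1,1],Rt[0,1])); sp=(cur-w+180)%360-180
print("t",round(s["time"],2),"tcp",np.round(t,4),"yaw",round(cur,1),"grasp z",round(t[2]-ctrl.hold_point_z,4),"F",np.round(s["ft_force"],2),"grip",round(s["grip_width"],3))
print("tx %.4f ty %.4f tz %.4f spin %.2f"%(*d,sp), "q",np.round(s["joint_positions"],2))
E
python3 go.py .603 -.041 .27 -54.8
```

```text
t 0.82 tcp [0.3562 0.3427 0.4174] yaw 16.6 grasp z 0.2539 F [0.36 0.42 0.76] grip 0.998
tx -0.4383 ty 0.1268 tz -0.0163 spin 71.41 q [-1.02 -0.02  0.2   1.81  0.    1.35 -0.53]
```

>>> {"op": "step_arm", "data": {
  "increments": [
    {"tx": -0.438, "ty": 0.127, "tz": -0.016, "spin": 71.4},
    {"tx": -0.438, "ty": 0.127, "tz": -0.016, "spin": 71.4},
    {"tx": -0.438, "ty": 0.127, "tz": -0.016, "spin": 71.4},
    {"tx": -0.438, "ty": 0.127, "tz": -0.016, "spin": 71.4},
    {"tx": -0.438, "ty": 0.127, "tz": -0.016, "spin": 71.4},
    {"tx": -0.438, "ty": 0.127, "tz": -0.016, "spin": 71.4},
    {"tx": -0.438, "ty": 0.127, "tz": -0.016, "spin": 71.4},
    {"tx": -0.438, "ty": 0.127, "tz": -0.016, "spin": 71.4}
  ]
}}

```text
invalid input at $.increments[0]: expected keys claw, tx, ty, tz, spin
```

```bash
python3 go.py .603 -.041 .25 -54.8
```

```text
t 0.82 tcp [0.3562 0.3427 0.4174] yaw 16.6 grasp z 0.2539 F [0.36 0.42 0.76] grip 0.998
tx -0.4383 ty 0.1268 tz 0.0037 spin 71.41 q [-1.02 -0.02  0.2   1.81  0.    1.35 -0.53]
```

>>> {"op": "step_arm", "data": {
  "increments": [
    {"tx": -0.438, "ty": 0.127, "tz": -0.016, "spin": 71.4, "claw": 1},
    {"tx": -0.438, "ty": 0.127, "tz": -0.016, "spin": 71.4, "claw": 1},
    {"tx": -0.438, "ty": 0.127, "tz": -0.016, "spin": 71.4, "claw": 1},
    {"tx": -0.438, "ty": 0.127, "tz": -0.016, "spin": 71.4, "claw": 1},
    {"tx": -0.438, "ty": 0.127, "tz": -0.016, "spin": 71.4, "claw": 1},
    {"tx": -0.438, "ty": 0.127, "tz": -0.016, "spin": 71.4, "claw": 1},
    {"tx": -0.438, "ty": 0.127, "tz": -0.016, "spin": 71.4, "claw": 1},
    {"tx": -0.438, "ty": 0.127, "tz": -0.016, "spin": 71.4, "claw": 1}
  ]
}}

```text
time: 1.48
position: [0.5381, 0.0638, 0.4293]
tool_rot: [-2.855, -1.311, -0.001]
ft_force: [1.2, 1.2, -0.1]
grip_width: 1.0
```

```bash
python3 go.py .603 -.041 .25 -54.8
```

```text
t 1.48 tcp [0.5381 0.0638 0.4293] yaw -40.7 grasp z 0.2658 F [ 1.17  1.24 -0.05] grip 1.0
tx -0.0372 ty 0.1175 tz 0.0157 spin 14.12 q [-0.68  0.08  0.54  1.7  -0.04  1.37 -0.84]
```

>>> {"op": "step_arm", "data": {
  "increments": [
    {"tx": -0.037, "ty": 0.117, "tz": 0.0, "spin": 14, "claw": 1},
    {"tx": -0.037, "ty": 0.117, "tz": 0.0, "spin": 14, "claw": 1},
    {"tx": -0.037, "ty": 0.117, "tz": 0.0, "spin": 14, "claw": 1},
    {"tx": -0.037, "ty": 0.117, "tz": 0.0, "spin": 14, "claw": 1},
    {"tx": -0.037, "ty": 0.117, "tz": 0.0, "spin": 14, "claw": 1},
    {"tx": -0.037, "ty": 0.117, "tz": 0.0, "spin": 14, "claw": 1},
    {"tx": -0.037, "ty": 0.117, "tz": 0.0, "spin": 14, "claw": 1}
  ]
}}

```text
time: 2.07
position: [0.6026, -0.0364, 0.4288]
tool_rot: [-2.988, -0.965, 0.0]
ft_force: [0.5, 0.1, -0.4]
grip_width: 0.998
```

```bash
python3 go.py .603 -.041 .197 -54.8; python3 -c "
from h import *
cv2.imwrite('pics/w1.png',imaging.get_image('wrist'))
print(proj('wrist',[[.603,-.041,.197],[.6256,-.0256,.197],[.5803,-.0575,.197]]))"
```

```text
t 2.07 tcp [ 0.6026 -0.0364  0.4288] yaw -54.2 grasp z 0.2653 F [ 0.5   0.08 -0.37] grip 0.998
tx -0.0023 ty 0.0040 tz 0.0683 spin 0.61 q [-0.52  0.24  0.65  1.56 -0.15  1.39 -0.81]
[[287.71776566 237.49039813]
 [288.92847554 202.17639992]
 [287.64663084 271.37676181]]
```

View pics/w1.png

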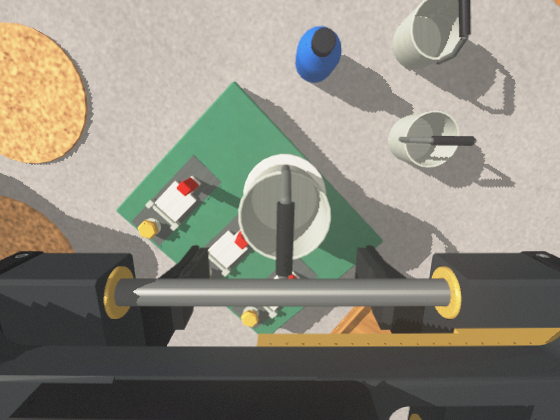

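>>> {"op": "step_arm", "data": {
  "increments": [
    {"tx": -0.002, "ty": 0.002, "tz": 0.035, "spin": 0.5, "claw": 1},
    {"tx": -0.002, "ty": 0.002, "tz": 0.055, "spin": 0.5, "claw": 1},
    {"tx": -0.002, "ty": 0.002, "tz": 0.068, "spin": 0.5, "claw": 1},
    {"tx": -0.002, "ty": 0.002, "tz": 0.068, "spin": 0.5, "claw": 1},
    {"tx": -0.002, "ty": 0.002, "tz": 0.068, "spin": 0.5, "claw": 0.05},
    {"tx": -0.002, "ty": 0.002, "tz": 0.068, "spin": 0.5, "claw": 0.05},
    {"tx": -0.002, "ty": 0.002, "tz": 0.068, "spin": 0.5, "claw": 0.05},
    {"tx": -0.002, "ty": 0.002, "tz": 0.068, "spin": 0.5, "claw": 0.05}
  ],
  "force": 40
}}

```text
time: 2.78
position: [0.6028, -0.0409, 0.3625]
tool_rot: [2.994, 0.949, 0.004]
ft_force: [0.0, -0.4, -0.8]
grip_width: 0.785
```

>>> {"op": "step_arm", "data": {
  "increments": [
    {"tx": 0, "ty": 0, "tz": 0, "spin": 0, "claw": 0.05},
    {"tx": 0, "ty": 0, "tz": 0, "spin": 0, "claw": 0.05},
    {"tx": 0, "ty": 0, "tz": 0, "spin": 0, "claw": 0.05},
    {"tx": 0, "ty": 0, "tz": 0, "spin": 0, "claw": 0.05},
    {"tx": 0, "ty": 0, "tz": 0, "spin": 0, "claw": 0.05}
  ]
}}

```text
time: 3.2
position: [0.6024, -0.0409, 0.3611]
tool_rot: [-2.995, -0.949, -0.0]
ft_force: [-0.2, 0.1, -0.2]
grip_width: 0.403
```

```bash
python3 go.py .603 -.041 .197 -54.8
```

```text
t 3.2 tcp [ 0.6024 -0.0409  0.3611] yaw -54.8 grasp z 0.1976 F [-0.21  0.13 -0.19] grip 0.403
tx 0.0004 ty 0.0004 tz 0.0006 spin -0.04 q [-0.51  0.28  0.64  1.65 -0.17  1.27 -0.79]
```

>>> {"op": "step_arm", "data": {
  "increments": [
    {"tx": 0, "ty": 0, "tz": 0, "spin": 0, "claw": 0.05},
    {"tx": 0, "ty": 0, "tz": 0, "spin": 0, "claw": 0.05},
    {"tx": 0, "ty": 0, "tz": 0, "spin": 0, "claw": 0.05},
    {"tx": 0, "ty": 0, "tz": 0, "spin": 0, "claw": 0.05},
    {"tx": 0, "ty": 0, "tz": 0, "spin": 0, "claw": 0.05},
    {"tx": 0, "ty": 0, "tz": 0, "spin": 0, "claw": 0.05}
  ]
}}

```text
time: 3.7
position: [0.6023, -0.0406, 0.361]
tool_rot: [-2.994, -0.949, 0.001]
ft_force: [-1.8, 1.3, 0.9]
grip_width: 0.133
```

>>> {"op": "step_arm", "data": {
  "increments": [
    {"tx": 0, "ty": 0, "tz": -0.005, "spin": 0, "claw": 0.05},
    {"tx": 0, "ty": 0, "tz": -0.012, "spin": 0, "claw": 0.05},
    {"tx": 0, "ty": 0, "tz": -0.02, "spin": 0, "claw": 0.05},
    {"tx": 0, "ty": 0, "tz": -0.03, "spin": 0, "claw": 0.05},
    {"tx": 0, "ty": 0, "tz": -0.042, "spin": 0, "claw": 0.05},
    {"tx": 0, "ty": 0, "tz": -0.052, "spin": 0, "claw": 0.05},
    {"tx": 0, "ty": 0, "tz": -0.06, "spin": 0, "claw": 0.05},
    {"tx": 0, "ty": 0, "tz": -0.06, "spin": 0, "claw": 0.05}
  ]
}}

```text
time: 4.37
position: [0.6029, -0.0412, 0.4238]
tool_rot: [2.994, 0.949, 0.006]
ft_force: [0.6, -0.3, -3.6]
grip_width: 0.135
```

```bash
python3 go.py .503 .3046 .25 -54.8
```

```text
t 4.37 tcp [ 0.6029 -0.0412  0.4238] yaw -54.8 grasp z 0.2603 F [ 0.61 -0.33 -3.63] grip 0.135
tx 0.1174 ty -0.3402 tz 0.0100 spin -0.04 q [-0.52  0.24  0.65  1.57 -0.15  1.38 -0.81]
```

>>> {"op": "step_arm", "data": {
  "increments": [
    {"tx": 0.001, "ty": -0.003, "tz": 0, "spin": 0, "claw": 0.05},
    {"tx": 0.004, "ty": -0.01, "tz": 0, "spin": 0, "claw": 0.05},
    {"tx": 0.007, "ty": -0.02, "tz": 0, "spin": 0, "claw": 0.05},
    {"tx": 0.012, "ty": -0.034, "tz": 0, "spin": 0, "claw": 0.05},
    {"tx": 0.018, "ty": -0.051, "tz": 0, "spin": 0, "claw": 0.05},
    {"tx": 0.025, "ty": -0.071, "tz": 0, "spin": 0, "claw": 0.05},
    {"tx": 0.032, "ty": -0.092, "tz": 0, "spin": 0, "claw": 0.05},
    {"tx": 0.039, "ty": -0.112, "tz": 0, "spin": 0, "claw": 0.05}
  ]
}}

```text
time: 5.03
position: [0.5687, 0.0756, 0.4204]
tool_rot: [-2.993, -0.951, 0.002]
ft_force: [-0.2, 0.3, -4.6]
grip_width: 0.137
```

>>> {"op": "step_arm", "data": {
  "increments": [
    {"tx": 0.007, "ty": -0.02, "tz": 0, "spin": 0, "claw": 0.05},
    {"tx": 0.014, "ty": -0.041, "tz": 0, "spin": 0, "claw": 0.05},
    {"tx": 0.021, "ty": -0.061, "tz": 0, "spin": 0, "claw": 0.05},
    {"tx": 0.028, "ty": -0.082, "tz": 0, "spin": 0, "claw": 0.05},
    {"tx": 0.035, "ty": -0.102, "tz": 0, "spin": 0, "claw": 0.05},
    {"tx": 0.042, "ty": -0.122, "tz": 0, "spin": 0, "claw": 0.05},
    {"tx": 0.048, "ty": -0.14, "tz": 0, "spin": 0, "claw": 0.05},
    {"tx": 0.053, "ty": -0.156, "tz": 0, "spin": 0, "claw": 0.05}
  ]
}}

```text
time: 5.7
position: [0.5216, 0.234, 0.4204]
tool_rot: [-2.993, -0.953, 0.002]
ft_force: [0.7, 0.1, -3.7]
grip_width: 0.131
```

>>> {"op": "step_arm", "data": {
  "increments": [
    {"tx": 0.005, "ty": -0.014, "tz": 0, "spin": 0, "claw": 0.05},
    {"tx": 0.009, "ty": -0.026, "tz": 0, "spin": 0, "claw": 0.05},
    {"tx": 0.013, "ty": -0.037, "tz": 0, "spin": 0, "claw": 0.05},
    {"tx": 0.017, "ty": -0.047, "tz": 0, "spin": 0, "claw": 0.05},
    {"tx": 0.019, "ty": -0.055, "tz": 0, "spin": 0, "claw": 0.05},
    {"tx": 0.021, "ty": -0.061, "tz": 0, "spin": 0, "claw": 0.05},
    {"tx": 0.022, "ty": -0.064, "tz": 0, "spin": 0, "claw": 0.05},
    {"tx": 0.022, "ty": -0.064, "tz": 0, "spin": 0, "claw": 0.05}
  ]
}}

```text
time: 6.37
position: [0.5042, 0.2967, 0.421]
tool_rot: [-2.994, -0.95, 0.0]
ft_force: [-0.1, 0.5, -3.1]
grip_width: 0.133
```

```bash
python3 go.py .503 .3046 .1465 -54.8;  python3 -c "
from h import *
a=imaging.get_image('scene')
cv2.imwrite('pics/s1.png',cv2.resize(a[60:270,200:480],None,fx=2.5,fy=2.5))"
```

```text
t 6.37 tcp [0.5042 0.2967 0.421 ] yaw -54.8 grasp z 0.2575 F [-0.09  0.47 -3.13] grip 0.133
tx 0.0036 ty -0.0071 tz 0.1110 spin 0.00 q [-0.94  0.18  0.42  1.61 -0.07  1.37 -1.47]
```

View pics/s1.png

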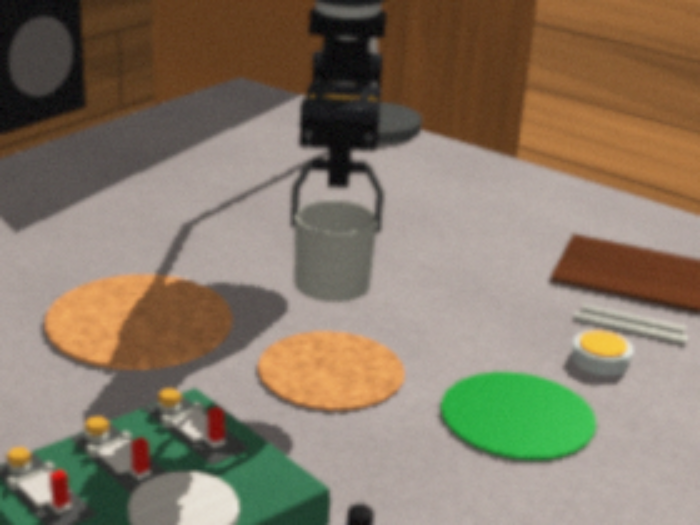

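>>> {"op": "step_arm", "data": {
  "increments": [
    {"tx": 0.002, "ty": -0.003, "tz": 0.008, "spin": 0, "claw": 0.05},
    {"tx": 0.003, "ty": -0.006, "tz": 0.023, "spin": 0, "claw": 0.05},
    {"tx": 0.004, "ty": -0.007, "tz": 0.043, "spin": 0, "claw": 0.05},
    {"tx": 0.004, "ty": -0.007, "tz": 0.062, "spin": 0, "claw": 0.05},
    {"tx": 0.004, "ty": -0.007, "tz": 0.079, "spin": 0, "claw": 0.05},
    {"tx": 0.004, "ty": -0.007, "tz": 0.092, "spin": 0, "claw": 0.05},
    {"tx": 0.004, "ty": -0.007, "tz": 0.101, "spin": 0, "claw": 0.05},
    {"tx": 0.004, "ty": -0.007, "tz": 0.106, "spin": 0, "claw": 0.05}
  ]
}}

```text
time: 7.08
position: [0.5035, 0.3038, 0.3136]
tool_rot: [2.994, 0.948, -0.002]
ft_force: [-0.8, -0.3, -3.5]
grip_width: 0.135
```

>>> {"op": "step_arm", "data": {
  "increments": [
    {"tx": 0, "ty": 0, "tz": 0.002, "spin": 0, "claw": 0.05},
    {"tx": 0, "ty": 0, "tz": 0.003, "spin": 0, "claw": 0.05},
    {"tx": 0, "ty": 0, "tz": 0.004, "spin": 0, "claw": 0.05},
    {"tx": 0, "ty": 0, "tz": 0.004, "spin": 0, "claw": 0.05},
    {"tx": 0, "ty": 0, "tz": 0.004, "spin": 0, "claw": 0.05}
  ]
}}

```text
time: 7.5
position: [0.5038, 0.3044, 0.3119]
tool_rot: [-2.994, -0.949, -0.002]
ft_force: [-0.9, 0.5, -4.0]
grip_width: 0.135
```

```bash
python3 go.py .503 .3046 .1456 -54.8
```

```text
t 7.5 tcp [0.5038 0.3044 0.3119] yaw -54.8 grasp z 0.1484 F [-0.93  0.46 -3.95] grip 0.135
tx -0.0006 ty -0.0007 tz 0.0028 spin -0.03 q [-0.94  0.26  0.41  1.74 -0.11  1.16 -1.46]
```

>>> {"op": "step_arm", "data": {
  "increments": [
    {"tx": 0, "ty": 0, "tz": 0.001, "spin": 0, "claw": 0.05},
    {"tx": 0, "ty": 0, "tz": 0.002, "spin": 0, "claw": 0.05},
    {"tx": 0, "ty": 0, "tz": 0.003, "spin": 0, "claw": 0.05},
    {"tx": 0, "ty": 0, "tz": 0.003, "spin": 0, "claw": 0.05},
    {"tx": 0, "ty": 0, "tz": 0.003, "spin": 0, "claw": 0.05}
  ]
}}

```text
time: 7.92
position: [0.5037, 0.3047, 0.3089]
tool_rot: [-2.994, -0.949, -0.002]
ft_force: [-1.2, 1.2, 0.5]
grip_width: 0.134
```

```bash
python3 go.py .503 .3046 .1456 -54.8
```

```text
t 7.92 tcp [0.5037 0.3047 0.3089] yaw -54.8 grasp z 0.1454 F [-1.21  1.15  0.48] grip 0.134
tx -0.0006 ty -0.0003 tz -0.0002 spin -0.01 q [-0.94  0.27  0.4   1.74 -0.11  1.15 -1.45]
```

>>> {"op": "step_arm", "data": {
  "increments": [
    {"tx": 0, "ty": 0, "tz": 0, "spin": 0, "claw": 0.3},
    {"tx": 0, "ty": 0, "tz": 0, "spin": 0, "claw": 0.6},
    {"tx": 0, "ty": 0, "tz": 0, "spin": 0, "claw": 0.8},
    {"tx": 0, "ty": 0, "tz": 0, "spin": 0, "claw": 0.8},
    {"tx": 0, "ty": 0, "tz": 0, "spin": 0, "claw": 0.8},
    {"tx": 0, "ty": 0, "tz": 0, "spin": 0, "claw": 0.8},
    {"tx": 0, "ty": 0, "tz": 0, "spin": 0, "claw": 0.8},
    {"tx": 0, "ty": 0, "tz": 0, "spin": 0, "claw": 0.8}
  ]
}}

```text
time: 8.58
position: [0.5037, 0.3042, 0.3081]
tool_rot: [2.995, 0.949, 0.0]
ft_force: [-0.6, -0.0, 0.2]
grip_width: 0.66
```

>>> {"op": "step_arm", "data": {
  "increments": [
    {"tx": 0, "ty": 0, "tz": -0.01, "spin": 0, "claw": 0.8},
    {"tx": 0, "ty": 0, "tz": -0.03, "spin": 0, "claw": 0.8},
    {"tx": 0, "ty": 0, "tz": -0.06, "spin": 0, "claw": 0.8},
    {"tx": 0, "ty": 0, "tz": -0.09, "spin": 0, "claw": 0.8},
    {"tx": 0, "ty": 0, "tz": -0.1, "spin": 0, "claw": 0.8},
    {"tx": 0, "ty": 0, "tz": -0.1, "spin": 0, "claw": 0.8}
  ]
}}

```text
time: 9.08
position: [0.5045, 0.3044, 0.4123]
tool_rot: [-2.992, -0.948, -0.011]
ft_force: [-0.3, 0.2, 0.0]
grip_width: 0.799
```

```bash
python3 go.py .4713 .0733 .16 79.84;  python3 -c "
from h import *
a=imaging.get_image('scene')
cv2.imwrite('pics/s2.png',cv2.resize(a[60:270,200:480],None,fx=2.5,fy=2.5))"
```

```text
t 9.08 tcp [0.5045 0.3044 0.4123] yaw -54.8 grasp z 0.2488 F [-0.26  0.16  0.05] grip 0.799
tx -0.1609 ty 0.1698 tz 0.0876 spin -134.68 q [-0.95  0.19  0.42  1.62 -0.08  1.35 -1.48]
```

View pics/s2.png

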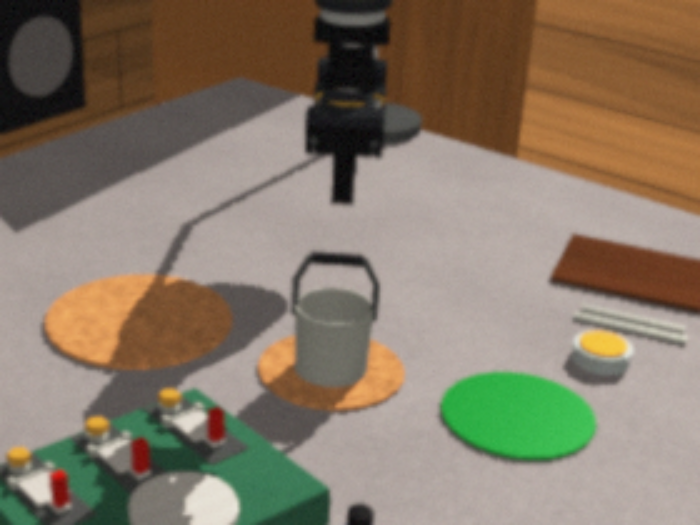

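>>> {"op": "step_arm", "data": {
  "increments": [
    {"tx": -0.161, "ty": 0.17, "tz": 0.03, "spin": 45.4, "claw": 0},
    {"tx": -0.161, "ty": 0.17, "tz": 0.03, "spin": 45.4, "claw": 0},
    {"tx": -0.161, "ty": 0.17, "tz": 0.03, "spin": 45.4, "claw": 0},
    {"tx": -0.161, "ty": 0.17, "tz": 0.03, "spin": 45.4, "claw": 0},
    {"tx": -0.161, "ty": 0.17, "tz": 0.03, "spin": 45.4, "claw": 0},
    {"tx": -0.161, "ty": 0.17, "tz": 0.03, "spin": 45.4, "claw": 0},
    {"tx": -0.161, "ty": 0.17, "tz": 0.03, "spin": 45.4, "claw": 0},
    {"tx": -0.161, "ty": 0.17, "tz": 0.03, "spin": 45.4, "claw": 0}
  ]
}}

```text
time: 9.8
position: [0.469, 0.0704, 0.3764]
tool_rot: [3.128, -0.288, -0.004]
ft_force: [0.6, 1.1, 0.1]
grip_width: 0.278
```

>>> {"op": "step_arm", "data": {
  "increments": [
    {"tx": 0, "ty": 0, "tz": 0.04, "spin": 0, "claw": 0},
    {"tx": 0, "ty": 0, "tz": 0.06, "spin": 0, "claw": 0},
    {"tx": 0, "ty": 0, "tz": 0.06, "spin": 0, "claw": 0},
    {"tx": 0, "ty": 0, "tz": 0.06, "spin": 0, "claw": 0},
    {"tx": 0, "ty": 0, "tz": 0.06, "spin": 0, "claw": 0}
  ]
}}

```text
time: 10.22
position: [0.4703, 0.0733, 0.3188]
tool_rot: [3.129, -0.277, 0.001]
ft_force: [-0.1, -0.5, 0.0]
grip_width: 0.011
```

```bash
python3 go.py .4713 .0733 .0875 -100.16; python3 -c "
from h import *
a=imaging.get_image('wrist')
cv2.imwrite('pics/w2.png',a);print(proj('wrist',[[ 0.4713 , 0.0733 , 0.064 ], [ 0.4558, -0.0133,  0.064 ], [ 0.4403 ,-0.0999 , 0.064 ], [ 0.55  ,  0.0592 , 0.087 ], [ 0.5345, -0.0274 , 0.087 ], [ 0.519 , -0.114 ,  0.087 ]]))"
```

```text
t 10.22 tcp [0.4703 0.0733 0.3188] yaw -100.1 grasp z 0.1553 F [-0.14 -0.54  0.03] grip 0.011
tx 0.0009 ty -0.0001 tz 0.0678 spin 0.03 q [-0.8  -0.    0.59  2.    0.    1.14 -1.95]
[[281.80211095 224.8743414 ]
 [387.97508408 224.88169311]
 [493.22206747 224.8601622 ]
 [281.70625782 122.99583302]
 [410.53578171 123.18501559]
 [537.66949973 123.81725801]]
```

View pics/w2.png

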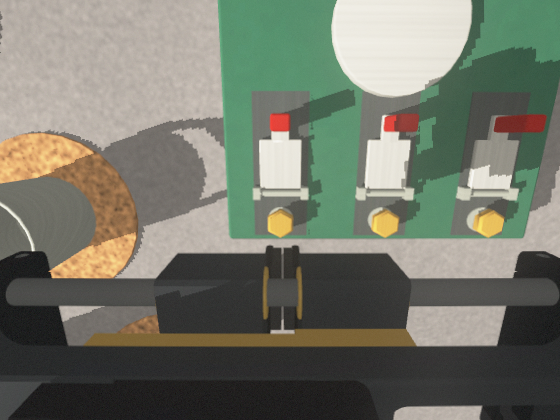

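>>> {"op": "step_arm", "data": {
  "increments": [
    {"tx": 0.001, "ty": 0, "tz": 0.025, "spin": 0, "claw": 0},
    {"tx": 0.001, "ty": 0, "tz": 0.05, "spin": 0, "claw": 0},
    {"tx": 0.001, "ty": 0, "tz": 0.066, "spin": 0, "claw": 0},
    {"tx": 0.001, "ty": 0, "tz": 0.069, "spin": 0, "claw": 0},
    {"tx": 0.001, "ty": 0, "tz": 0.071, "spin": 0, "claw": 0},
    {"tx": 0.001, "ty": 0, "tz": 0.073, "spin": 0, "claw": 0},
    {"tx": 0.001, "ty": 0, "tz": 0.075, "spin": 0, "claw": 0},
    {"tx": 0.001, "ty": 0, "tz": 0.075, "spin": 0, "claw": 0}
  ]
}}

```text
time: 10.93
position: [0.4716, 0.0726, 0.2442]
tool_rot: [-3.128, 0.28, -0.004]
ft_force: [1.0, 0.2, 0.4]
grip_width: 0.007
```

```bash
python3 go.py .4713 .0733 .0825 -100.16
```

```text
t 10.93 tcp [0.4716 0.0726 0.2442] yaw -100.2 grasp z 0.0807 F [0.95 0.15 0.38] grip 0.007
tx -0.0005 ty -0.0007 tz -0.0018 spin -0.06 q [-0.78  0.11  0.6   2.07 -0.07  0.98 -1.89]
```

>>> {"op": "step_arm", "data": {
  "increments": [
    {"tx": 0, "ty": 0, "tz": 0.001, "spin": 0, "claw": 0},
    {"tx": 0, "ty": 0, "tz": 0.002, "spin": 0, "claw": 0},
    {"tx": 0, "ty": 0, "tz": 0.003, "spin": 0, "claw": 0},
    {"tx": 0, "ty": 0, "tz": 0.003, "spin": 0, "claw": 0},
    {"tx": 0, "ty": 0, "tz": 0.003, "spin": 0, "claw": 0}
  ]
}}

```text
time: 11.35
position: [0.471, 0.0724, 0.2402]
tool_rot: [-3.129, 0.28, -0.001]
ft_force: [0.3, 0.6, 1.3]
grip_width: 0.003
```

```bash
python3 go.py .4713 .0733 .0825 -100.16
```

```text
t 11.35 tcp [0.471  0.0724 0.2402] yaw -100.2 grasp z 0.0767 F [0.34 0.62 1.34] grip 0.003
tx 0.0001 ty -0.0009 tz -0.0058 spin -0.07 q [-0.78  0.11  0.6   2.08 -0.08  0.97 -1.88]
```

>>> {"op": "step_arm", "data": {
  "increments": [
    {"tx": 0, "ty": 0, "tz": 0.001, "spin": 0, "claw": 0},
    {"tx": 0, "ty": 0, "tz": 0.002, "spin": 0, "claw": 0},
    {"tx": 0, "ty": 0, "tz": 0.003, "spin": 0, "claw": 0},
    {"tx": 0, "ty": 0, "tz": 0.003, "spin": 0, "claw": 0},
    {"tx": 0, "ty": 0, "tz": 0.003, "spin": 0, "claw": 0}
  ]
}}

```text
time: 11.77
position: [0.4714, 0.0722, 0.2394]
tool_rot: [-3.128, 0.281, 0.001]
ft_force: [-6.1, -1.3, 22.0]
grip_width: 0.007
```

```bash
python3 go.py .4713 .0733 .0825 -100.16
```

```text
t 11.77 tcp [0.4714 0.0722 0.2394] yaw -100.2 grasp z 0.0759 F [-6.08 -1.27 21.98] grip 0.007
tx -0.0003 ty -0.0011 tz -0.0066 spin -0.09 q [-0.78  0.12  0.6   2.08 -0.08  0.97 -1.88]
```

>>> {"op": "step_arm", "data": {
  "increments": [
    {"tx": 0, "ty": 0.0, "tz": -0.03, "spin": 0, "claw": 0},
    {"tx": 0, "ty": 0.03, "tz": -0.03, "spin": 0, "claw": 0},
    {"tx": 0, "ty": 0.065, "tz": -0.03, "spin": 0, "claw": 0},
    {"tx": 0, "ty": 0.087, "tz": -0.03, "spin": 0, "claw": 0},
    {"tx": 0, "ty": 0.087, "tz": -0.015, "spin": 0, "claw": 0},
    {"tx": 0, "ty": 0.087, "tz": -0.012, "spin": 0, "claw": 0},
    {"tx": 0, "ty": 0.087, "tz": -0.012, "spin": 0, "claw": 0}
  ]
}}

```text
time: 12.35
position: [0.4545, -0.0132, 0.2479]
tool_rot: [3.128, -0.281, -0.005]
ft_force: [-0.3, 0.3, 1.1]
grip_width: 0.006
```

```bash
python3 go.py .4558 -.0133 .0825 -100.16
```

```text
t 12.35 tcp [ 0.4545 -0.0132  0.2479] yaw -100.3 grasp z 0.0844 F [-0.26  0.35  1.11] grip 0.006
tx 0.0013 ty -0.0001 tz 0.0019 spin -0.09 q [-0.7   0.05  0.69  2.12 -0.04  0.99 -1.74]
```

>>> {"op": "step_arm", "data": {
  "increments": [
    {"tx": 0.001, "ty": 0, "tz": 0.001, "spin": 0, "claw": 0},
    {"tx": 0.001, "ty": 0, "tz": 0.002, "spin": 0, "claw": 0},
    {"tx": 0.001, "ty": 0, "tz": 0.003, "spin": 0, "claw": 0},
    {"tx": 0.001, "ty": 0, "tz": 0.003, "spin": 0, "claw": 0},
    {"tx": 0.001, "ty": 0, "tz": 0.003, "spin": 0, "claw": 0}
  ]
}}

```text
time: 12.77
position: [0.4568, -0.0129, 0.2464]
tool_rot: [-3.129, 0.279, -0.001]
ft_force: [0.7, 0.6, 1.7]
grip_width: 0.005
```

```bash
python3 go.py .4558 -.0133 .0825 -100.16
```

```text
t 12.77 tcp [ 0.4568 -0.0129  0.2464] yaw -100.2 grasp z 0.0829 F [0.66 0.61 1.7 ] grip 0.005
tx -0.0009 ty 0.0006 tz 0.0004 spin -0.03 q [-0.7   0.05  0.69  2.12 -0.04  0.98 -1.73]
```

>>> {"op": "step_arm", "data": {
  "increments": [
    {"tx": 0, "ty": 0, "tz": 0.001, "spin": 0, "claw": 0},
    {"tx": 0, "ty": 0, "tz": 0.002, "spin": 0, "claw": 0},
    {"tx": 0, "ty": 0, "tz": 0.002, "spin": 0, "claw": 0},
    {"tx": 0, "ty": 0, "tz": 0.002, "spin": 0, "claw": 0}
  ]
}}

```text
time: 13.1
position: [0.457, -0.0131, 0.2462]
tool_rot: [-3.127, 0.28, 0.0]
ft_force: [-7.1, 1.5, 18.8]
grip_width: 0.005
```

```bash
python3 go.py .4558 -.0133 .0825 -100.16
```

```text
t 13.1 tcp [ 0.457  -0.0131  0.2462] yaw -100.2 grasp z 0.0827 F [-7.11  1.53 18.79] grip 0.005
tx -0.0011 ty 0.0004 tz 0.0002 spin -0.06 q [-0.69  0.06  0.69  2.12 -0.04  0.98 -1.73]
```

>>> {"op": "step_arm", "data": {
  "increments": [
    {"tx": 0, "ty": 0, "tz": -0.04, "spin": 0, "claw": 0.2},
    {"tx": 0, "ty": 0, "tz": -0.07, "spin": 0, "claw": 0.5},
    {"tx": 0.04, "ty": -0.044, "tz": -0.07, "spin": 0, "claw": 0.5},
    {"tx": 0.079, "ty": -0.088, "tz": -0.07, "spin": 0, "claw": 0.5},
    {"tx": 0.079, "ty": -0.088, "tz": -0.07, "spin": 0, "claw": 0.5},
    {"tx": 0.079, "ty": -0.088, "tz": -0.07, "spin": 0, "claw": 0.5},
    {"tx": 0.079, "ty": -0.088, "tz": -0.07, "spin": 0, "claw": 0.5},
    {"tx": 0.079, "ty": -0.088, "tz": -0.07, "spin": 0, "claw": 0.5}
  ]
}}

```text
time: 13.77
position: [0.5494, 0.0585, 0.3134]
tool_rot: [3.127, -0.281, -0.002]
ft_force: [-0.8, 0.5, -0.0]
grip_width: 0.476
```

```bash
python3 go.py .55 .0592 .079 -100.16; python3 -c "
from h import *
a=imaging.get_image('wrist')
cv2.imwrite('pics/w3.png',a);print(proj('wrist',[[ 0.4713 , 0.0733 , 0.057 ], [ 0.4558, -0.0133,  0.064 ],  [ 0.55  ,  0.0592 , 0.087 ], [ 0.5345, -0.0274 , 0.087 ]]))"
```

```text
t 13.77 tcp [0.5494 0.0585 0.3134] yaw -100.3 grasp z 0.1499 F [-0.79  0.5  -0.05] grip 0.476
tx 0.0006 ty -0.0009 tz 0.0709 spin -0.09 q [-0.74  0.2   0.66  1.83 -0.13  1.15 -1.79]
[[280.24933781 307.86595291]
 [379.68187543 311.94855886]
 [279.54203953 235.76060891]
 [399.07823451 235.35739038]]
```

View pics/w3.png

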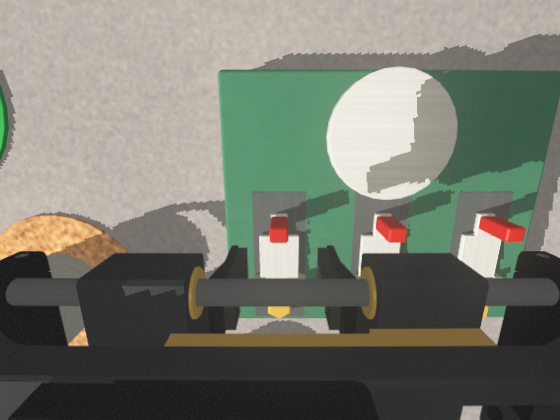

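>>> {"op": "step_arm", "data": {
  "increments": [
    {"tx": 0.001, "ty": 0, "tz": 0.03, "spin": 0, "claw": 0.5},
    {"tx": 0.001, "ty": 0, "tz": 0.055, "spin": 0, "claw": 0.5},
    {"tx": 0.001, "ty": 0, "tz": 0.07, "spin": 0, "claw": 0.5},
    {"tx": 0.001, "ty": 0, "tz": 0.07, "spin": 0, "claw": 0.5},
    {"tx": 0.001, "ty": 0, "tz": 0.07, "spin": 0, "claw": 0.3},
    {"tx": 0.001, "ty": 0, "tz": 0.07, "spin": 0, "claw": 0.05},
    {"tx": 0.001, "ty": 0, "tz": 0.07, "spin": 0, "claw": 0.05},
    {"tx": 0.001, "ty": 0, "tz": 0.07, "spin": 0, "claw": 0.05}
  ],
  "force": 15
}}

```text
time: 14.48
position: [0.5513, 0.0588, 0.2456]
tool_rot: [-3.128, 0.28, -0.004]
ft_force: [-0.1, 0.7, -0.5]
grip_width: 0.281
```

>>> {"op": "step_arm", "data": {
  "increments": [
    {"tx": 0, "ty": 0, "tz": 0, "spin": 0, "claw": 0.05},
    {"tx": 0, "ty": 0, "tz": 0, "spin": 0, "claw": 0.05},
    {"tx": 0, "ty": 0, "tz": 0, "spin": 0, "claw": 0.05},
    {"tx": 0, "ty": 0, "tz": 0, "spin": 0, "claw": 0.05},
    {"tx": 0, "ty": 0, "tz": 0, "spin": 0, "claw": 0.05}
  ]
}}

```text
time: 14.9
position: [0.5514, 0.0599, 0.2448]
tool_rot: [-3.127, 0.279, -0.003]
ft_force: [2.2, 5.2, 3.5]
grip_width: 0.16
```

```bash
python3 go.py .55 .0592 .079 -100.16
```

```text
t 14.9 tcp [0.5514 0.0599 0.2448] yaw -100.2 grasp z 0.0813 F [2.17 5.23 3.48] grip 0.16
tx -0.0012 ty 0.0010 tz 0.0023 spin -0.03 q [-0.71  0.29  0.64  1.89 -0.2   1.02 -1.73]
```

>>> {"op": "step_arm", "data": {
  "increments": [
    {"tx": -0.0016, "ty": 0, "tz": -0.0028, "spin": 0, "claw": 0.05},
    {"tx": -0.0034, "ty": 0, "tz": -0.0055, "spin": 0, "claw": 0.05},
    {"tx": -0.0053, "ty": 0, "tz": -0.0081, "spin": 0, "claw": 0.05},
    {"tx": -0.0073, "ty": 0, "tz": -0.0107, "spin": 0, "claw": 0.05},
    {"tx": -0.0095, "ty": 0, "tz": -0.0131, "spin": 0, "claw": 0.05},
    {"tx": -0.0117, "ty": 0, "tz": -0.0155, "spin": 0, "claw": 0.05},
    {"tx": -0.0141, "ty": 0, "tz": -0.0176, "spin": 0, "claw": 0.05},
    {"tx": -0.0166, "ty": 0, "tz": -0.0197, "spin": 0, "claw": 0.05}
  ]
}}

```text
time: 15.57
position: [0.5357, 0.0627, 0.2646]
tool_rot: [-3.127, 0.279, -0.008]
ft_force: [5.3, 4.4, -0.8]
grip_width: 0.161
```

```bash
python3 go.py .55 .0592 .079 -100.16
```

```text
t 15.57 tcp [0.5357 0.0627 0.2646] yaw -100.2 grasp z 0.1011 F [ 5.29  4.41 -0.85] grip 0.161
tx 0.0146 ty 0.0010 tz 0.0222 spin -0.04 q [-0.74  0.23  0.65  1.91 -0.16  1.04 -1.78]
```

>>> {"op": "step_arm", "data": {
  "increments": [
    {"tx": -0.0026, "ty": 0, "tz": -0.002, "spin": 0, "claw": 0.05},
    {"tx": -0.0052, "ty": 0, "tz": -0.0038, "spin": 0, "claw": 0.05},
    {"tx": -0.008, "ty": 0, "tz": -0.0055, "spin": 0, "claw": 0.05},
    {"tx": -0.0109, "ty": 0, "tz": -0.0071, "spin": 0, "claw": 0.05},
    {"tx": -0.0138, "ty": 0, "tz": -0.0085, "spin": 0, "claw": 0.05},
    {"tx": -0.0168, "ty": 0, "tz": -0.0097, "spin": 0, "claw": 0.05},
    {"tx": -0.0198, "ty": 0, "tz": -0.0108, "spin": 0, "claw": 0.05},
    {"tx": -0.0229, "ty": 0, "tz": -0.0118, "spin": 0, "claw": 0.05}
  ]
}}

```text
time: 16.23
position: [0.5136, 0.0666, 0.277]
tool_rot: [-3.127, 0.279, -0.01]
ft_force: [6.0, 4.1, 2.2]
grip_width: 0.159
```

>>> {"op": "step_arm", "data": {
  "increments": [
    {"tx": -0.0032, "ty": 0, "tz": -0.0008, "spin": 0, "claw": 0.05},
    {"tx": -0.0064, "ty": 0, "tz": -0.0014, "spin": 0, "claw": 0.05},
    {"tx": -0.0096, "ty": 0, "tz": -0.0019, "spin": 0, "claw": 0.05},
    {"tx": -0.0096, "ty": 0, "tz": -0.0019, "spin": 0, "claw": 0.05},
    {"tx": -0.0096, "ty": 0, "tz": -0.0019, "spin": 0, "claw": 0.05},
    {"tx": -0.0096, "ty": 0, "tz": -0.0019, "spin": 0, "claw": 0.05}
  ]
}}

```text
time: 16.73
position: [0.5041, 0.0683, 0.2792]
tool_rot: [-3.127, 0.279, -0.009]
ft_force: [3.2, 4.8, 5.8]
grip_width: 0.156
```

```bash
python3 go.py .55 .0592 .079 -100.16;  python3 -c "
from h import *
a=imaging.get_image('scene')
cv2.imwrite('pics/s3.png',cv2.resize(a[140:300,180:390],None,fx=3.7,fy=3.7,interpolation=cv2.INTER_CUBIC))"
```

```text
t 16.73 tcp [0.5041 0.0683 0.2792] yaw -100.2 grasp z 0.1157 F [3.2  4.76 5.75] grip 0.156
tx 0.0466 ty 0.0009 tz 0.0369 spin -0.05 q [-0.79  0.13  0.65  1.97 -0.09  1.06 -1.85]
```

View pics/s3.png

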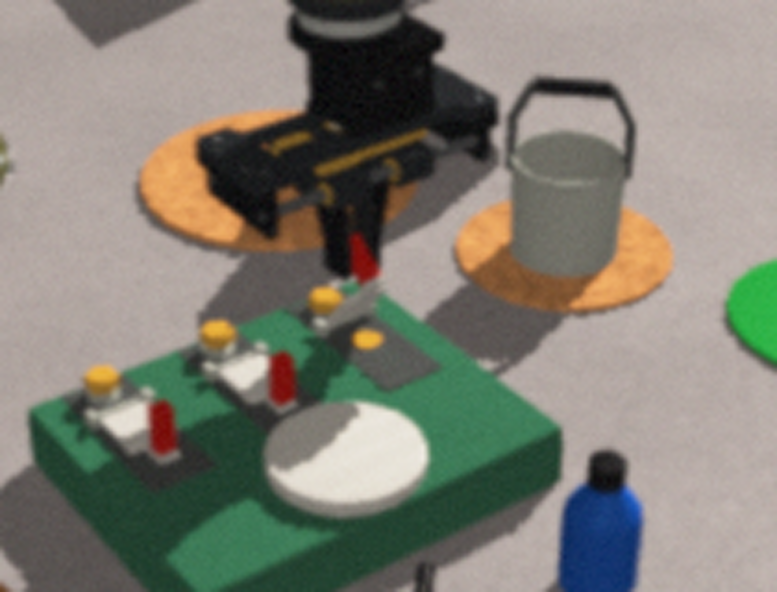

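```bash
python3 -c "
from h import *
q=[.54436,-.02917,-.17734];c,s=np.cos(q[2]),np.sin(q[2])
for th in (.6,.7,.8,.9,1.0,1.1):
    C,S=np.cos(th),np.sin(th);P=[]
    for x,z in ((56,37),(62,37),(62,3),(63,0)):
        X=-.066+(x*C-z*S)/1e3;Z=.05+(x*S+z*C)/1e3;Y=.088
        P.append([q[0]+c*X-s*Y,q[1]+s*X+c*Y,Z])
    print(th,np.round((proj('scene',P)-[180,140])*3.7).tolist())"
```

```text
0.6 [[361.0, 257.0], [365.0, 256.0], [383.0, 305.0], [385.0, 309.0]]
0.7 [[355.0, 250.0], [359.0, 248.0], [379.0, 296.0], [382.0, 300.0]]
0.8 [[350.0, 244.0], [353.0, 241.0], [375.0, 287.0], [378.0, 291.0]]
0.9 [[344.0, 239.0], [347.0, 235.0], [371.0, 279.0], [373.0, 283.0]]
1.0 [[338.0, 234.0], [341.0, 230.0], [366.0, 271.0], [369.0, 274.0]]
1.1 [[333.0, 230.0], [335.0, 225.0], [361.0, 264.0], [364.0, 267.0]]
```

>>> {"op": "step_arm", "data": {
  "increments": [
    {"tx": -0.002, "ty": 0, "tz": -0.0003, "spin": 0, "claw": 0.05},
    {"tx": -0.004, "ty": 0, "tz": -0.0006, "spin": 0, "claw": 0.05},
    {"tx": -0.006, "ty": 0, "tz": -0.0008, "spin": 0, "claw": 0.05},
    {"tx": -0.007, "ty": 0, "tz": -0.0008, "spin": 0, "claw": 0.05},
    {"tx": -0.007, "ty": 0, "tz": -0.0008, "spin": 0, "claw": 0.05},
    {"tx": -0.007, "ty": 0, "tz": -0.0008, "spin": 0, "claw": 0.05},
    {"tx": -0.007, "ty": 0, "tz": -0.0008, "spin": 0, "claw": 0.05},
    {"tx": -0.007, "ty": 0, "tz": -0.0008, "spin": 0, "claw": 0.05}
  ]
}}

```text
time: 17.45
position: [0.4972, 0.0695, 0.2798]
tool_rot: [-3.127, 0.28, -0.009]
ft_force: [3.8, 4.8, 5.1]
grip_width: 0.156
```

```bash
python3 go.py .55 .0592 .079 -100.16;  python3 -c "
from h import *
a=imaging.get_image('scene')
cv2.imwrite('pics/s4.png',cv2.resize(a[170:250,230:330],None,fx=7.4,fy=7.4,interpolation=cv2.INTER_CUBIC))"
```

```text
t 17.45 tcp [0.4972 0.0695 0.2798] yaw -100.2 grasp z 0.1163 F [3.79 4.77 5.12] grip 0.156
tx 0.0536 ty 0.0009 tz 0.0376 spin -0.06 q [-0.8   0.11  0.64  1.99 -0.08  1.06 -1.87]
```

View pics/s4.png

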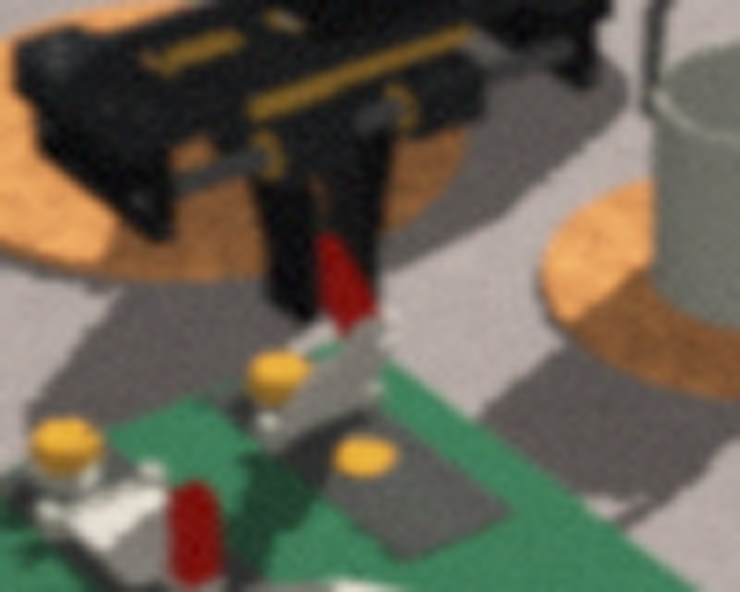

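```bash
python3 -c "
from bench import workorder
print(workorder.close_job())"
```

```text
the job is handed in; nothing more can be done
None
```

I moved the pot to the cork mat, found that the left bolt is the loose one, and handed the job in with the gripper holding that bolt's cap open. No verdict was reported.

- **Pot:** I lifted it by its handle and set it down upright and released on the smaller cork mat. By arm position it stands within about 1 mm of the mat's centre. The scene pictures show it still standing there.
- **Bolts:** The left bolt gave way under about 1 N and stopped solid about 7 mm lower, at 57 mm above the bench and 22 N. The middle one did not give at 64 mm under 19 N. I did not tap the right bolt.
- **Cap:** The gripper holds the left cap's red post at 14 mm opening with 15 N. From the arm's path and the last picture I estimate the cap is open about 1.0 rad; 0.7 is needed. The middle cap shows shut in the last picture, and the right cap did in the one just before it.

The bottle and the things in the tray were not touched. The last wrist force was about 8 N, and the job took about 17.5 s of robot time. No check failed, but the cap angle and the caps being shut were judged from pictures and arm position, not measured directly.

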